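Discard a spent vial in the safety-capped medicine-waste jar

TASK

Discard the spent white vial with the pink top in the yellow medicine-waste jar. Its blue safety cap turns only while pressed down firmly: press it, turn it anticlockwise to free it, stand it right way up on the worktop clear of the jar and let go, and put the vial into the jar. Then refit the cap, press and turn it clockwise until it is locked and let it spring up; leave the other two vials and the carton by the jar where they are.

Things in the scene. Friction and masses are not known exactly. Their poses are not given: they have to be found in the camera images.
- waste_jar: Yellow jar, 100 mm wide, in a fixed steel stand (136x136x10 mm plate; posts 60 mm high, 60 mm either side along y). Origin: centre of its underside; z: jar axis. Cap locked: its fin lies along the jar's x axis (blue bars on the shoulder). Cap free: fin 60 degrees further anticlockwise from above (white dots). Hard stops: 4 degrees past locked, 10 past free. Jar and cap repeat every half turn.
- jar_mouth (a point): Centre of the jar's open mouth, level with the rim, 122 mm above the worktop. Inner diameter 59 mm; inner floor 107 mm below. The 69 mm wide neck is bevelled at the rim and carries the bayonet track (82 mm wide) outside.
- safety_cap: Blue loose cap, 90 g, 91 mm wide, 57 mm tall with its fin. Origin: centre of the skirt's lower edge; z up its axis. The fin and the two lugs inside the skirt lie along x. Locked, or sitting free on the seal ring, the origin is 101 mm above the jar's. It goes on or off only within 10 degrees of the free place; lugs leave the track 10 mm up, skirt clears the rim 25 mm up. Play 1.5 mm all round.
- cap_face (a point): Centre of the cap's flat top, 33 mm above the cap's origin, 134 mm above the worktop at the start: the face to press, on both sides of the fin. Locked, the lugs sit in undercut notches and the cap cannot turn. Pressed, it starts to give at 6 N, turns freely once 5 mm down (12 N) and meets the rim 8 mm down (16 N); turn at 6 to 7 mm. Let go, it springs up, in the locked place into the notches.
- fin_top (a point): Top of the grip fin on the cap, 57 mm above the cap's origin. The fin is 62 mm long (cap's x), 14 mm wide and 24 mm high, rounded; it may be straddled or gripped. The worktop to the left of the jar (+y) is free for standing the cap on.
- seal_ring (a joint): Grey sprung ring on the neck under the cap's skirt: how far it is pushed down (m); 0 = cap not pressed, 0.008 = cap down on the rim. 6 N to start, 1.2 N more per mm.
- vial_pink: The spent vial: white body, pink top and band, 25 mm in diameter, 52 mm tall (full width to about 38 mm), 28 g, upright. Origin: centre of its underside. It may be let fall from the mouth and may lie any way inside the jar.
- vial_grey: A full vial to be left alone: white with a light blue band and grey top, 25 mm in diameter, 50 mm tall. Origin: centre of its underside.
- vial_amber: A full vial to be left alone: brown glass, green band, blue top, 32 mm in diameter, 62 mm tall. Origin: centre of its underside.
- carton_needles: White carton with an orange stripe, to be left alone, 60 x 105 x 45 mm. Origin: centre of its underside.
Things that resemble listed ones, but are neither listed nor needed, are in the scene too. Of the things that look like the safety_cap, the middle-sized one is meant.

How it is judged:
By the outcome, as a careful person would: the job done as asked, in the order asked, and still so for the second after the job is handed in, with the robot touching nothing.
It also fails if it takes over 67 s, if anything falls off the work surface, if the arm or the gripper's body presses on something with over 40 N, if the wrist force passes 120 N, or if a joint passes its speed limit or range.

ROBOT

A 6-joint arm with a two-finger parallel gripper is mounted at the origin on a cart in front of the work surface, level with it; the furniture and walls round the work are solid. World frame = base frame: x ahead of the robot, y to its left, z up, the work surface at z = 0. Lengths are in m, angles in rad, forces in N, time in s.
With the tool pointing down it reaches from about 0.25 to 0.775 m from the base axis. Payload 8.9 kg.
Tool frame: the origin (TCP) lies at the very end of the fingers, on their centre line; the grasp point (between the pads) lies 19 mm behind it; z points along the fingers, y is the line along which they close (so a half turn about z gives the same grasp; the last joint's range is limited). The gripper opens to 85 mm and grips with 20 to 120 N. Pads are 22 mm wide; open, the fingers measure 114 mm over their backs; the gripper's body (76 mm by 85 mm) begins 54 mm behind the grasp point. The pads swing forward as they close: fully open they stand 13 mm farther back than shut.
Start: joints at [-1.403, 0.291, -0.153, 1.127, 0, 1.431], TCP at [0.159, -0.5, 0.231] pointing down, gripper open.
Joint ranges: [-2.52, 2.52], [-0.91, 1.74], [-1.3, 1.37], [-1.96, 2.02], [-1.52, 1.47], [-3.14, 3.14]. Speed limits (rad/s): [2.22, 2.22, 2.79, 3.14, 3.14, 3.14].

INTERFACE

Orientations are given as a rotation vector (axis times angle).
In Python, from workcell import bot gives the robot as it stands.
- The arm moves only by the tool jog_arm, never from a script. Its argument "series" is a list of rows, each a list of 3 entries, a list of its own where there are three numbers: the shift along the world's x, y, z in mm, then the turn, a rotation vector about the world's x, y, z in degrees, then the finger opening in mm, from 0 to 85.4. A call has 1 to 10 rows; each row shifts and turns the commanded pose from where the row before left it; what a row does not reach is not made up. A row lasts 1/12 s, in which the tool goes at most 41.7 mm and 7.16 degrees, less where a joint would pass 70% of its speed; a pose out of reach is approached as far as the arm can. A call with a gripper value outside its range is refused whole. The fingers move at their own pace and stop on an object; the grip force is fixed at half the most. Time passes only in rows, so rows that do not move let the fingers close. It gives the time, the measured TCP pose, the force, the opening and the grip force at its end, in the units of the state.
- bot.sense(): the state, without advancing time (a new reading comes with each control period).
- bot.read_camera(name): name is "side" or "top" or "wrist"; returns a dict with "frame" (400x640x3 uint8, red, green, blue), "vfov" (degrees; the focal length in pixels is half the picture's height over the tangent of half this angle, whatever the lens; pixels are square), "cx", "cy" (the principal point, pixels), "dist_coeffs" ([k1, k2, p1, p2, k3] as OpenCV has them; the pictures are not rectified), "R" (3x3) and "t" (3): a world point X has camera coordinates R X + t. Camera axes: x right, y down, z forward; pixel columns grow to the right and rows downward; lengths in m; the calibration is good to about 2 mm. A picture is of the moment at which its call begins. There is no depth.
- bot.close_job(): hands the job in; it is judged then, once.
Trained networks look in the newest picture that a camera, given by its name, has taken for a name from the list of things; names that differ only in an ending like _2 or _b are one class to them, and where a whole thing is asked for, a point or a joint stands for the part that bears it (a point fixed in the world has none). Each returns a list of dicts, best first, with "score" (0 to 1); they miss things now and then, are a little off and sometimes report something else, mostly with a low value. They report only what shows in the picture. A call takes as long as a camera call. They do not tell look-alikes from the thing itself.
- bot.spot_in(target, camera): "rect" ([left, top, width, height] in pixels, round what is visible of it).
The state is a dict: "time_s": time; "joints": joint angles; "joint_vel": joint speeds; "effort": joint torques, N m; "tcp_pos": TCP position; "orientation": TCP orientation; "wrist_force": force on the tool from outside, world axes, zero at the start; "moment": the same for the moment, N m; "width": finger opening in m; "finger_force": force on a finger pad.
Only numpy, scipy, OpenCV 4.12 (cv2) and the standard library are available. Lean on these libraries where they do the work, as an engineer would, in place of code of your own. Each camera call takes 0.05 s, during which the arm holds its last target. There are 200 camera calls.

## Working session

There is one attempt and no reset: what is moved stays moved. The work goes in short steps, Python scripts to look and compute and a tool call to move; the robot and the scene stay as the last step left them, time stands still between calls to the robot, and variables do not carry over. Pictures are saved under pics/ and viewed, at most 10 in all, crops included, and the job is handed in when it is done.

Besides the shell and the picture viewer there is one more tool, called as a command line: name --argument value ..., lists and objects as JSON in quotes. jog_arm: Moves the arm, as the interface text tells. Its arguments: {"type":"object","properties":{"series":{"type":"array","items":{"type":"array"}}},"required":["series"]}

```bash
mkdir -p pics; cat > h.py <<'E'
import numpy as np, cv2
from workcell import bot
def K(c):
    h=c['frame'].shape[0]; f=h/2/np.tan(np.radians(c['vfov'])/2)
    return np.array([[f,0,c['cx']],[0,f,c['cy']],[0,0,1.]])
def ray(c,uv):
    p=cv2.undistortPoints(np.array([[uv]],float),K(c),np.array(c['dist_coeffs'],float))[0,0]
    R=np.array(c['R']);t=np.array(c['t']); return -R.T@t, R.T@np.array([p[0],p[1],1.])
def atz(c,uv,z):
    o,d=ray(c,uv); return o+d*(z-o[2])/d[2]
def proj(c,X):
    r=cv2.Rodrigues(np.array(c['R'],float))[0]
    return cv2.projectPoints(np.array(X,float).reshape(-1,3),r,np.array(c['t'],float),K(c),np.array(c['dist_coeffs'],float))[0][:,0]
def save(c,n): cv2.imwrite('pics/'+n+'.png',c['frame'][:,:,::-1])
E
python3 - <<'E'
from h import *
ims=[]
for n in ['side','top']:
    c=bot.read_camera(n); ims.append(c['frame'])
    print(n,(-np.array(c['R']).T@np.array(c['t'])).round(3), c['vfov'])
    for k in ['waste_jar','safety_cap','vial_pink','vial_grey','vial_amber','carton_needles']:
        r=bot.spot_in(k,n); 
        for q in r[:4]:
            l,t,w,h=q['rect']; print(k,round(q['score'],2),np.round(q['rect']),atz(c,(l+w/2,t+h/2),0.0).round(3),atz(c,(l+w/2,t+h/2),0.05).round(3))
    save(c,n+'0')
print(bot.sense())
E
```

```text
side [ 0.317 -1.007  0.493] 47.85173003063601
waste_jar 0.87 [257. 201.  55.  49.] [0.498 0.098 0.   ] [ 0.48  -0.014  0.05 ]
waste_jar 0.66 [341. 253.  17.  36.] [ 0.597 -0.178  0.   ] [ 0.569 -0.262  0.05 ]
waste_jar 0.19 [265. 177.  39.  34.] [0.54  0.346 0.   ] [0.518 0.209 0.05 ]
safety_cap 0.82 [264. 180.  35.  29.] [0.533 0.345 0.   ] [0.511 0.208 0.05 ]
safety_cap 0.79 [294. 184.  52.  35.] [0.637 0.252 0.   ] [0.605 0.124 0.05 ]
safety_cap 0.65 [236. 249.  38.  28.] [ 0.399 -0.093  0.   ] [ 0.39  -0.185  0.05 ]
vial_pink 0.69 [272. 265.  14.  23.] [ 0.443 -0.165  0.   ] [ 0.43 -0.25  0.05]
vial_grey 0.75 [328. 307.  13.  28.] [ 0.515 -0.346  0.   ] [ 0.495 -0.413  0.05 ]
vial_amber 0.88 [340. 253.  16.  38.] [ 0.594 -0.179  0.   ] [ 0.566 -0.263  0.05 ]
carton_needles 0.85 [346. 208.  38.  31.] [0.716 0.067 0.   ] [ 0.676 -0.042  0.05 ]
top [ 0.392 -0.105  1.448] 42.1752828441488
waste_jar 0.78 [245. 195.  56.  55.] [0.478 0.018 0.   ] [0.475 0.014 0.05 ]
safety_cap 0.98 [310. 242.  28.  23.] [ 0.391 -0.123  0.   ] [ 0.391 -0.123  0.05 ]
safety_cap 0.75 [252. 203.  34.  37.]
[... 510 characters left out ...]
96 0.022 0.05 ]
{'time_s': 0.7, 'joints': array([-1.40334068e+00,  2.90669572e-01, -1.53401211e-01,  1.12668995e+00,
       -1.37475232e-05,  1.43147260e+00]), 'joint_vel': array([-0.00030394, -0.00051435,  0.0006335 ,  0.00075022, -0.0002647 ,
        0.0002657 ]), 'effort': array([ 4.42421351e-04, -5.36907291e+01,  3.31599641e+01,  1.54448757e-03,
       -1.01494382e-05, -2.05875756e-05]), 'tcp_pos': array([ 0.15853286, -0.50049619,  0.23132047]), 'orientation': array([ 3.10467138e+00,  4.79994992e-01, -2.08057453e-05]), 'wrist_force': array([ 0.49769312, -0.1054735 ,  0.18197917]), 'moment': array([-0.00234989, -0.01213929,  0.02691733]), 'finger_force': 0.0, 'width': 0.08557597163666153}
```

View pics/top0.png

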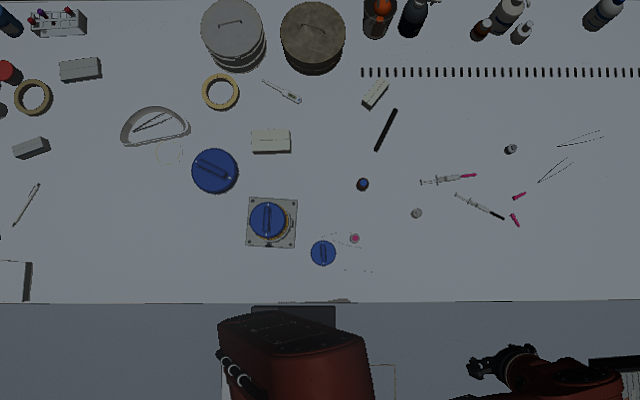

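View pics/side0.png

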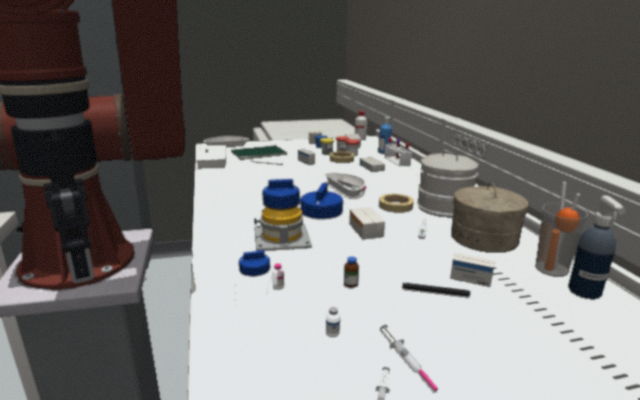

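The top view shows the jar at about (272,222), with the middle-sized cap on it and its fin running roughly along world x. The pink vial is at (354,239). The decoy caps are the small one at (323,253) and the large one at (215,170). I'll move above the jar and turn about 160°, because that keeps joint 6 mid-range.

jog_arm --series '[[[16,26,5],[0,0,7],60],[[16,26,5],[0,0,7],60],[[16,26,5],[0,0,7],60],[[16,26,5],[0,0,7],60],[[16,26,5],[0,0,7],60],[[16,26,5],[0,0,7],60],[[16,26,5],[0,0,7],60],[[16,26,5],[0,0,7],60],[[16,26,5],[0,0,7],60],[[16,26,5],[0,0,7],60]]'

```text
time_s: 1.53
tcp_pos: [0.3191, -0.2392, 0.2818]
orientation: [2.261, 2.18, 0.0]
wrist_force: [0.8, -0.6, -0.3]
width: 0.06
finger_force: 0.0
```

jog_arm --series '[[[15,26,5],[0,0,7],60],[[15,26,5],[0,0,7],60],[[15,26,5],[0,0,7],60],[[15,26,5],[0,0,7],60],[[15,26,5],[0,0,7],60],[[15,26,5],[0,0,7],60],[[15,26,5],[0,0,7],60],[[15,26,5],[0,0,7],60],[[15,26,5],[0,0,7],60],[[15,26,5],[0,0,7],60]]'

```text
time_s: 2.37
tcp_pos: [0.4691, 0.0211, 0.3317]
orientation: [0.601, 3.083, -0.0]
wrist_force: [0.2, -0.5, -0.3]
width: 0.0599
finger_force: 0.0
```

jog_arm --series '[[[0,0,0],[0,0,7],60],[[0,0,0],[0,0,7],60],[[0,0,0],[0,0,7],60],[[0,0,0],[0,0,0],60]]'

```text
time_s: 2.7
tcp_pos: [0.4686, 0.0198, 0.3313]
orientation: [-0.029, -3.141, 0.0]
wrist_force: [-0.6, 0.9, 0.1]
width: 0.06
finger_force: 0.0
```

```bash
python3 - <<'E'
from h import *
c=bot.read_camera('wrist'); save(c,'w1')
print((-np.array(c['R']).T@np.array(c['t'])).round(3), c['vfov'], np.array(c['R']).round(2))
for k in ['waste_jar','safety_cap','fin_top','vial_pink']:
    for q in bot.spot_in(k,'wrist')[:3]:
        l,t,w,h=q['rect']; print(k,round(q['score'],2),np.round(q['rect']),atz(c,(l+w/2,t+h/2),0.134).round(3))
s=bot.sense(); print(s['tcp_pos'],s['orientation'],s['joints'].round(2),s['time_s'],s['width'])
E
```

```text
[0.392 0.021 0.473] 64.78500607900814 [[ 0.02  1.    0.  ]
 [ 0.95 -0.02  0.3 ]
 [ 0.3  -0.   -0.95]]
waste_jar 0.77 [268. 115. 100. 101.] [0.452 0.023 0.134]
safety_cap 0.92 [279. 144.  80.  80.] [0.473 0.024 0.134]
safety_cap 0.91 [376. 212.  92.  85.] [0.561 0.145 0.134]
safety_cap 0.85 [185.  81.  59.  52.] [ 0.391 -0.081  0.134]
fin_top 0.9 [278. 145.  82.  80.] [0.475 0.024 0.134]
fin_top 0.63 [186.  82.  54.  53.] [ 0.392 -0.083  0.134]
fin_top 0.58 [378. 217.  86.  80.] [0.564 0.143 0.134]
vial_pink 0.98 [139. 132.  28.  18.] [ 0.424 -0.15   0.134]
[0.46850695 0.01937145 0.33134068] [4.40306710e-02 3.14121185e+00 3.16906169e-07] [-0.11  0.15 -0.08  1.35  0.   -0.09] 2.95 0.06001033840679038
```

View pics/w1.png

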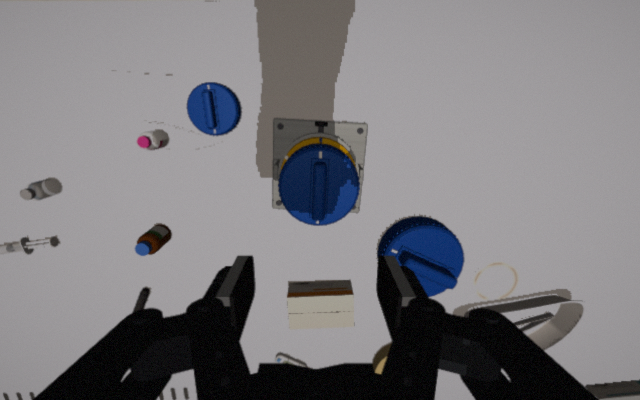

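The wrist view shows the cap at about (319,184) with its fin nearly vertical in the image, and the carton well beyond it at (320,302). I'll fit the fin more closely.

```bash
python3 - <<'E'
from h import *
c=bot.read_camera('wrist'); f=c['frame']
crop=cv2.resize(f[105:235,255:385],None,fx=4.5,fy=4.5,interpolation=cv2.INTER_CUBIC)
# draw model for yaw hypotheses b=0 at (0.472,0.023)
def line(P,col):
    p=(proj(c,P)-[255,105]+0.5)*4.5; cv2.polylines(crop,[p.astype(int).reshape(-1,1,2)],True,col,1)
cx,cy=0.4725,0.0235; a=np.linspace(0,6.28,60)
line(np.c_[cx+.0455*np.cos(a),cy+.0455*np.sin(a),0*a+.134],(255,255,0))
line([[cx+s*.031,cy+w*.007,.158] for s,w in [(1,1),(1,-1),(-1,-1),(-1,1)]],(255,255,255))
line([[cx+s*.068,cy+w*.068,.010] for s,w in [(1,1),(1,-1),(-1,-1),(-1,1)]],(255,0,0))
cv2.imwrite('pics/c1.png',crop[:,:,::-1])
E
```

```text
(no output)
```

View pics/c1.png

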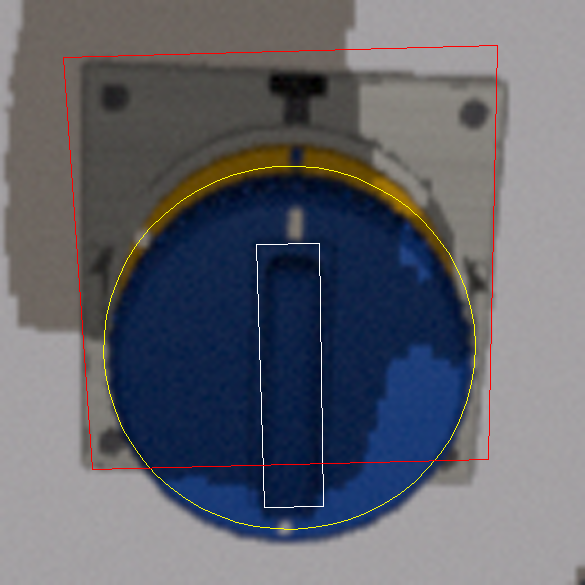

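```bash
python3 - <<'E'
from h import *
c=bot.read_camera('wrist')
g=lambda u,v,z: atz(c,(255+u/4.5-.5,105+v/4.5-.5),z)
P=np.array([g(*q,.01) for q in [(80,62),(507,80),(472,485),(82,468)]])
print(P.round(4),P.mean(0).round(4))
e=[P[1]-P[0],P[2]-P[3],P[3]-P[0],P[2]-P[1]]
print([(np.linalg.norm(x).round(4),np.degrees(np.arctan2(x[1],x[0])).round(1)) for x in e])
for z in (.134,): 
  a,b=g(295,222,z),g(285,527,z); print(a,b,(a+b)/2,np.degrees(np.arctan2(*(b-a)[1::-1])))
# fin top ends/visible edges
for q in [(268,270),(318,270),(318,500),(268,500)]: print(g(*q,.158).round(4))
for q in [(108,350),(470,350),(287,542)]: print(g(*q,.130).round(4))
for q in [(289,172)]: print(g(*q,.134).round(4))
E
```

```text
[[ 0.406  -0.0395  0.01  ]
 [ 0.415   0.0947  0.01  ]
 [ 0.5495  0.0859  0.01  ]
 [ 0.5398 -0.0479  0.01  ]] [0.4776 0.0233 0.01  ]
[(np.float64(0.1345), np.float64(86.2)), (np.float64(0.1341), np.float64(85.9)), (np.float64(0.1341), np.float64(-3.6)), (np.float64(0.1348), np.float64(-3.7))]
[0.44009871 0.02551658 0.134     ] [0.51732303 0.02130325 0.134     ] [0.47871087 0.02340992 0.134     ] -3.1229356887676367
[0.4472 0.019  0.158 ]
[0.4475 0.0302 0.158 ]
[0.5019 0.0292 0.158 ]
[0.5016 0.0175 0.158 ]
[ 0.471  -0.0214  0.13  ]
[0.4734 0.0682 0.13  ]
[0.5229 0.0217 0.13  ]
[0.4284 0.0244 0.134 ]
```

Jar centre is (0.4776, 0.0233) with yaw −3.7°. The plate fits at 134–135 mm, and the cap marks agree. Next I'll straddle the fin.

jog_arm --series '[[[9,4,-36],[0,0,-2],45],[[0,0,-37],[0,0,0],45],[[0,0,-37],[0,0,0],45],[[0,0,-37],[0,0,0],45],[[0,0,-30],[0,0,0],45],[[0,0,-15],[0,0,0],45],[[0,0,0],[0,0,0],45]]'

```text
time_s: 3.63
tcp_pos: [0.475, 0.0237, 0.1362]
orientation: [-0.096, -3.134, -0.001]
wrist_force: [-0.3, 1.0, -0.0]
width: 0.0452
finger_force: 0.0
```

jog_arm --series '[[[0,0,0],[0,0,0],10],[[0,0,0],[0,0,0],10],[[0,0,0],[0,0,0],10],[[0,0,0],[0,0,0],10],[[0,0,0],[0,0,0],10]]'

```text
time_s: 4.05
tcp_pos: [0.4787, 0.0234, 0.1407]
orientation: [0.094, 3.137, -0.0]
wrist_force: [0.5, -1.0, 5.7]
width: 0.0124
finger_force: 61.6
```

```bash
python3 -c "
from h import *
s=bot.sense(); print({k:s[k] for k in ['time_s','tcp_pos','orientation','joints','wrist_force','moment','width','finger_force']})
c=bot.read_camera('wrist'); save(c,'w2')"
```

```text
{'time_s': 4.05, 'tcp_pos': array([0.47873914, 0.02336374, 0.14068076]), 'orientation': array([ 9.38991732e-02,  3.13728445e+00, -4.44130093e-04]), 'joints': array([-1.03876288e-01,  2.78003441e-01, -4.26370810e-01,  8.63505823e-01,
       -6.77129871e-05, -4.40340924e-02]), 'wrist_force': array([ 0.46748555, -1.01541094,  5.65693361]), 'moment': array([-0.06851886, -0.05062214, -0.02034669]), 'width': 0.01238285246116411, 'finger_force': 61.58667325973511}
```

View pics/w2.png

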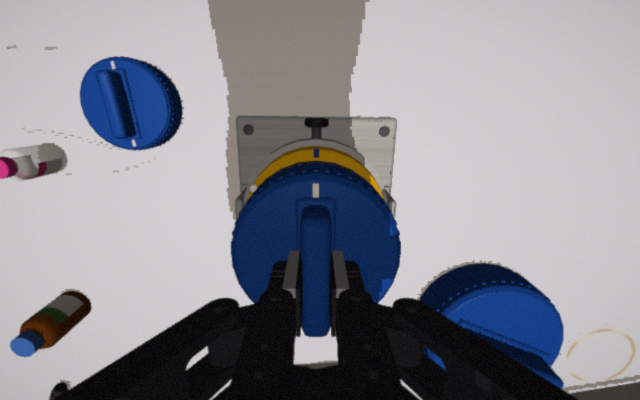

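The fingers hold the fin at 12.4 mm opening, with 62 N of grip. Now I'll press in steps.

jog_arm --series '[[[0,0,-2],[0,0,0],8],[[0,0,-2],[0,0,0],8],[[0,0,-1],[0,0,0],8],[[0,0,0],[0,0,0],8],[[0,0,0],[0,0,0],8]]'

```text
time_s: 4.52
tcp_pos: [0.4788, 0.0234, 0.1358]
orientation: [0.094, 3.137, -0.0]
wrist_force: [-1.3, -0.4, 11.4]
width: 0.0122
finger_force: 62.4
```

jog_arm --series '[[[0,0,-2],[0,0,0],8],[[0,0,0],[0,0,0],8],[[0,0,0],[0,0,0],8],[[0,0,0],[0,0,2],8],[[0,0,0],[0,0,3],8],[[0,0,0],[0,0,3],8]]'

```text
time_s: 5.02
tcp_pos: [0.4793, 0.0234, 0.1341]
orientation: [-0.128, 3.135, -0.001]
wrist_force: [-0.2, 0.5, 12.1]
width: 0.0123
finger_force: 62.8
```

```bash
python3 -c "
from h import *
s=bot.sense(); print({k:s[k] for k in ['tcp_pos','orientation','wrist_force','moment','width','finger_force']})"
```

```text
{'tcp_pos': array([0.4793071 , 0.02337081, 0.13414932]), 'orientation': array([-1.28324715e-01,  3.13484762e+00, -7.13032981e-04]), 'wrist_force': array([-0.18053974,  0.49435062, 12.1297756 ]), 'moment': array([ 0.08898726,  0.11563206, -0.28934752]), 'width': 0.012268390848742934, 'finger_force': 62.82946586608887}
```

jog_arm --series '[[[0,0,-0.5],[0,0,5],8],[[0,0,0],[0,0,6],8],[[0,0,0],[0,0,6],8],[[0,0,0],[0,0,6],8],[[0,0,0],[0,0,6],8],[[0,0,0],[0,0,6],8],[[0,0,0],[0,0,6],8],[[0,0,0],[0,0,6],8],[[0,0,0],[0,0,5],8],[[0,0,0],[0,0,0],8]]'

```text
time_s: 5.85
tcp_pos: [0.4795, 0.0234, 0.1337]
orientation: [-1.494, 2.759, -0.004]
wrist_force: [-0.1, -0.5, 13.4]
width: 0.0124
finger_force: 62.9
```

```bash
python3 -c "
from h import *
s=bot.sense(); print({k:s[k] for k in ['tcp_pos','orientation','joints','wrist_force','moment','width','finger_force']})
c=bot.read_camera('wrist'); save(c,'w3')"
```

```text
{'tcp_pos': array([0.47948213, 0.02339039, 0.13372181]), 'orientation': array([-1.49426469,  2.75913949, -0.00367523]), 'joints': array([-1.03852989e-01,  2.85617795e-01, -4.36542677e-01,  8.44170133e-01,
        2.17773270e-04, -1.09654714e+00]), 'wrist_force': array([-0.11599653, -0.4925373 , 13.35590079]), 'moment': array([ 0.05299302,  0.11881362, -0.01641956]), 'width': 0.012359603833731173, 'finger_force': 62.85123825073242}
```

View pics/w3.png

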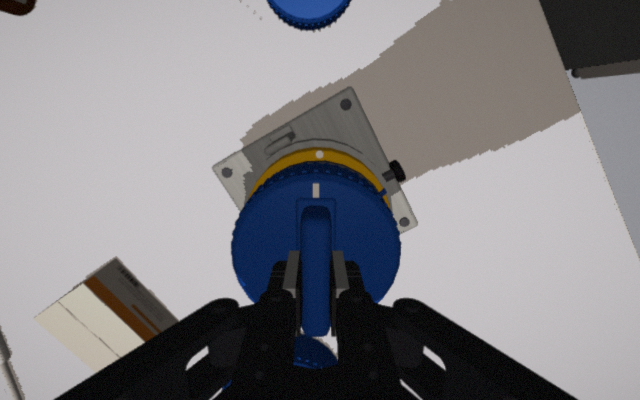

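The fin mark at (316,190) lines up with the white dot at (319,155), so the cap is free. I'll ease it up and then lift it straight off.

jog_arm --series '[[[0,0,4],[0,0,0],8],[[0,0,4],[0,0,0],8],[[0,0,4],[0,0,0],8],[[0,0,5],[0,0,0],8],[[0,0,8],[0,0,0],8],[[0,0,0],[0,0,0],8]]'

```text
time_s: 6.4
tcp_pos: [0.4782, 0.0235, 0.1582]
orientation: [-1.488, 2.765, -0.001]
wrist_force: [-0.0, -0.6, -1.0]
width: 0.0126
finger_force: 60.9
```

Force reads −1 N, which matches the 90 g cap hanging free. I'll lift it, carry it to the left and look before standing it down.

jog_arm --series '[[[0,0,15],[0,0,0],8],[[0,0,30],[0,0,0],8],[[0,10,15],[0,0,0],8],[[-5,25,0],[0,0,0],8],[[-10,35,0],[0,0,0],8],[[-10,35,0],[0,0,0],8],[[-10,35,0],[0,0,0],8],[[-5,25,0],[0,0,0],8],[[0,12,0],[0,0,0],8],[[0,0,0],[0,0,0],8]]'

```text
time_s: 7.23
tcp_pos: [0.4372, 0.2025, 0.2167]
orientation: [-1.493, 2.764, 0.001]
wrist_force: [-0.1, -0.2, -1.0]
width: 0.0124
finger_force: 60.9
```

```bash
python3 -c "
from h import *
s=bot.sense(); print({k:s[k] for k in ['tcp_pos','orientation','wrist_force','width','finger_force']})
a=bot.read_camera('wrist')['frame'];b=bot.read_camera('side');b=b['frame']
cv2.imwrite('pics/w4.png',np.hstack([cv2.resize(a,(400,250)),cv2.resize(b[110:310,160:480],(400,250))])[:,:,::-1])"
```

```text
{'tcp_pos': array([0.43724198, 0.20250506, 0.21674969]), 'orientation': array([-1.49296423e+00,  2.76389233e+00,  5.85869343e-04]), 'wrist_force': array([-0.09147578, -0.15962369, -0.99064238]), 'width': 0.012351334912874198, 'finger_force': 60.93896985054016}
```

View pics/w4.png

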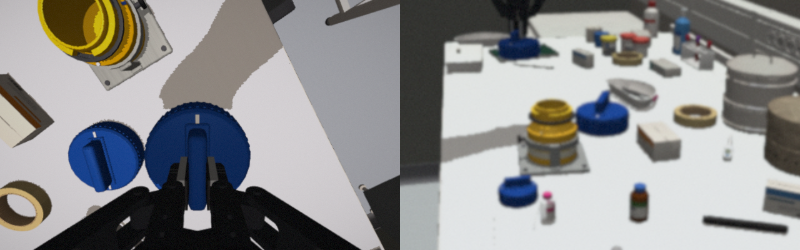

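The cap is held upright, the jar is open, and the worktop below is free. I'll lower it.

jog_arm --series '[[[0,0,-30],[0,0,0],8],[[0,0,-38],[0,0,0],8],[[0,0,-38],[0,0,0],8],[[0,0,-35],[0,0,0],8],[[0,0,-20],[0,0,0],8],[[0,0,-8],[0,0,0],8],[[0,0,-4],[0,0,0],8],[[0,0,-2],[0,0,0],8],[[0,0,-1],[0,0,0],8],[[0,0,0],[0,0,0],8]]'

```text
time_s: 8.17
tcp_pos: [0.4387, 0.2006, 0.0419]
orientation: [-1.487, 2.765, -0.001]
wrist_force: [-0.3, -0.3, -0.3]
width: 0.0129
finger_force: 60.9
```

jog_arm --series '[[[0,0,-1],[0,0,0],8],[[0,0,-1],[0,0,0],8],[[0,0,0],[0,0,0],8]]'

```text
time_s: 8.42
tcp_pos: [0.4384, 0.2007, 0.04]
orientation: [-1.488, 2.765, -0.001]
wrist_force: [-1.5, -1.1, 9.2]
width: 0.0124
finger_force: 62.2
```

Touchdown registers 9 N. I'll let go, retreat upwards and go over to the vial.

jog_arm --series '[[[0,0,1],[0,0,0],40],[[0,0,0],[0,0,0],40],[[0,0,0],[0,0,0],40],[[0,0,0],[0,0,0],40],[[0,0,15],[0,0,0],40],[[0,0,30],[0,0,0],40],[[0,0,35],[0,0,0],40],[[0,0,40],[0,0,0],50],[[0,-10,38],[0,0,4],50],[[0,-30,20],[0,0,4],50]]'

```text
time_s: 9.25
tcp_pos: [0.4391, 0.1625, 0.222]
orientation: [-1.683, 2.646, -0.002]
wrist_force: [1.2, -0.5, -0.1]
width: 0.05
finger_force: 0.0
```

jog_arm --series '[[[0,-38,0],[0,0,4],50],[[0,-38,0],[0,0,4],50],[[0,-38,0],[0,0,4],50],[[0,-38,0],[0,0,4],50],[[0,-38,0],[0,0,4],50],[[0,-38,0],[0,0,4],50],[[0,-38,0],[0,0,4],50],[[0,-38,0],[0,0,4],50],[[-5,-38,0],[0,0,0],50],[[-5,-20,0],[0,0,0],50]]'

```text
time_s: 10.08
tcp_pos: [0.4273, -0.2052, 0.2177]
orientation: [2.343, -2.092, 0.002]
wrist_force: [-0.3, 0.0, -0.5]
width: 0.0496
finger_force: 0.0
```

```bash
python3 -c "
from h import *
for n in ['wrist','top','side']:
    c=bot.read_camera(n)
    for k in ['vial_pink','safety_cap']:
        for q in bot.spot_in(k,n)[:4]:
            l,t,w,h=q['rect']; z=.026 if k[0]=='v' else .03; print(n,k,round(q['score'],2),np.round(q['rect']),atz(c,(l+w/2,t+h/2),z).round(3))
    if n=='wrist': a=c['frame']
    if n=='side': b=c['frame']
cv2.imwrite('pics/w5.png',np.vstack([np.hstack([cv2.resize(a,(400,250)),cv2.resize(b[110:310,160:480],(400,250))])])[:,:,::-1])
s=bot.sense(); print({k:s[k] for k in ['tcp_pos','orientation','joints','wrist_force','width','time_s']})
"
```

```text
wrist vial_pink 0.63 [298. 166.  22.  29.] [ 0.435 -0.205  0.026]
wrist safety_cap 0.77 [308. 219.  61.  60.] [ 0.392 -0.13   0.03 ]
wrist safety_cap 0.48 [170. 389.  21.  11.] [0.572 0.104 0.03 ]
top vial_pink 0.17 [251. 127.  41.  27.] [0.705 0.022 0.026]
top safety_cap 0.85 [193. 148.  47.  48.] [0.617 0.172 0.03 ]
top safety_cap 0.7 [189. 223.  35.  32.] [0.431 0.197 0.03 ]
top safety_cap 0.55 [311. 243.  18.  18.] [ 0.393 -0.112  0.03 ]
side vial_pink 0.55 [272. 265.  12.  20.] [ 0.432 -0.206  0.026]
side safety_cap 0.89 [295. 183.  47.  38.] [0.615 0.181 0.03 ]
side safety_cap 0.79 [241. 193.  25.  26.] [0.425 0.189 0.03 ]
side safety_cap 0.75 [241. 252.  31.  25.] [ 0.395 -0.159  0.03 ]
side safety_cap 0.73 [326. 309.  13.  27.] [ 0.498 -0.391  0.03 ]
{'tcp_pos': array([ 0.42778275, -0.2005119 ,  0.21785732]), 'orientation': array([-2.34680659e+00,  2.08836033e+00,  6.97746069e-05]), 'joints': array([-5.93335676e-01,  1.99951733e-01, -3.10887122e-01,  1.05998335e+00,
        1.40685036e-04, -2.28054445e+00]), 'wrist_force': array([ 0.23528902,  0.31251796, -0.50052976]), 'width': 0.0499776592551542, 'time_s': 10.5333}
```

View pics/w5.png

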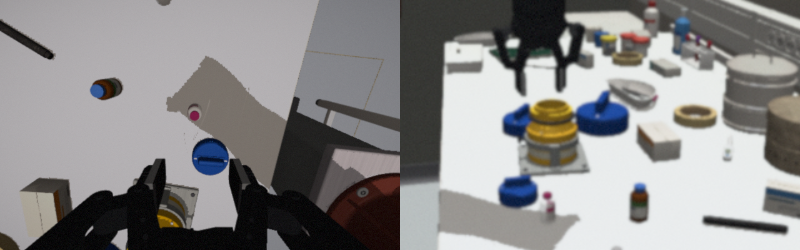

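The cap stands upright at about (0.437, 0.20). The vial is at (0.434, −0.205), and the wrist and side cameras agree within 3 mm. I'll go down and grasp it.

jog_arm --series '[[[6,-5,-30],[0,0,0],50],[[0,0,-40],[0,0,0],50],[[0,0,-40],[0,0,0],50],[[0,0,-40],[0,0,0],50],[[0,0,-35],[0,0,0],50],[[0,0,-15],[0,0,0],50],[[0,0,-5],[0,0,0],50],[[0,0,0],[0,0,0],50],[[0,0,0],[0,0,0],50]]'

```text
time_s: 11.28
tcp_pos: [0.4343, -0.2065, 0.0137]
orientation: [-2.346, 2.089, -0.002]
wrist_force: [0.1, 0.9, 0.1]
width: 0.05
finger_force: 0.0
```

jog_arm --series '[[[0,0,0],[0,0,0],35],[[0,0,0],[0,0,0],18],[[0,0,0],[0,0,0],18],[[0,0,0],[0,0,0],18],[[0,0,0],[0,0,0],18]]'

```text
time_s: 11.7
tcp_pos: [0.4347, -0.2071, 0.0144]
orientation: [-2.345, 2.09, -0.004]
wrist_force: [-0.4, 0.8, 9.9]
width: 0.0231
finger_force: 58.4
```

jog_arm --series '[[[0,0,15],[0,0,0],18],[[0,0,35],[0,0,0],18],[[0,0,40],[0,0,0],18],[[5,20,40],[0,0,-4],18],[[8,35,30],[0,0,-6],18],[[8,38,15],[0,0,-6],18],[[8,38,0],[0,0,-6],18],[[8,38,0],[0,0,-6],18],[[6,38,0],[0,0,-6],18],[[0,23,0],[0,0,-6],18]]'

```text
time_s: 12.53
tcp_pos: [0.4757, 0.018, 0.1826]
orientation: [-1.495, 2.76, -0.001]
wrist_force: [-0.2, -0.4, -0.1]
width: 0.0228
finger_force: 59.0
```

jog_arm --series '[[[0,0,0],[0,0,0],18],[[0,0,0],[0,0,0],18]]'

```text
time_s: 12.7
tcp_pos: [0.475, 0.0161, 0.1821]
orientation: [-1.505, 2.756, -0.001]
wrist_force: [0.3, -0.5, 0.8]
width: 0.0228
finger_force: 59.0
```

```bash
python3 -c "
from h import *
c=bot.read_camera('wrist');d=bot.read_camera('side')
a=c['frame'];b=d['frame']
cv2.imwrite('pics/w6.png',np.hstack([cv2.resize(a,(400,250)),cv2.resize(b[110:310,160:480],(400,250))])[:,:,::-1])
s=bot.sense(); print({k:s[k] for k in ['tcp_pos','orientation','wrist_force','width','finger_force']})
"
```

```text
{'tcp_pos': array([0.47500888, 0.01451216, 0.18187787]), 'orientation': array([-1.50279628e+00,  2.75816012e+00, -1.34776474e-03]), 'wrist_force': array([ 0.46226251, -0.11009658, -0.70226093]), 'width': 0.023154168884477883, 'finger_force': 59.00412177628823}
```

View pics/w6.png

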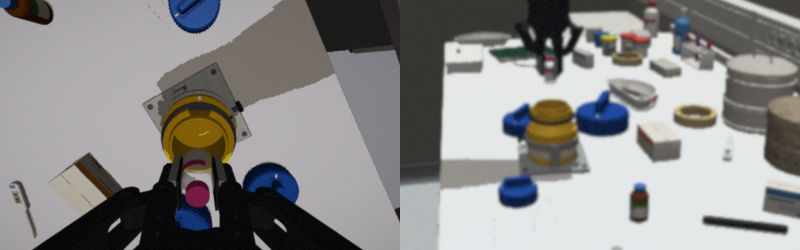

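The vial is held upright above the jar. I'll correct by (+3, +9) mm and lower it so its base is in the mouth.

jog_arm --series '[[[3,9,0],[0,0,0],18],[[0,0,-25],[0,0,0],18],[[0,0,-20],[0,0,0],18],[[0,0,-12],[0,0,0],18],[[0,0,0],[0,0,0],18],[[0,0,0],[0,0,0],18]]'

```text
time_s: 13.3
tcp_pos: [0.4777, 0.0237, 0.1243]
orientation: [1.499, -2.76, -0.001]
wrist_force: [-0.3, -0.0, -0.1]
width: 0.0227
finger_force: 59.0
```

jog_arm --series '[[[0,0,0],[0,0,0],45],[[0,0,0],[0,0,0],45],[[0,0,0],[0,0,0],45],[[0,0,10],[0,0,0],45],[[0,0,30],[0,0,0],45],[[0,0,40],[0,0,0],45],[[0,0,10],[0,0,0],45],[[0,0,0],[0,0,0],45]]'

```text
time_s: 13.97
tcp_pos: [0.4801, 0.0239, 0.2181]
orientation: [-1.498, 2.755, -0.006]
wrist_force: [0.1, -0.2, -1.0]
width: 0.0449
finger_force: 0.0
```

jog_arm --series '[[[-7,31,0],[0,0,0],45],[[-7,35,0],[0,0,0],45],[[-7,36,0],[0,0,0],45],[[-7,35,0],[0,0,0],45],[[-7,30,0],[0,0,0],45],[[-4,10,0],[0,0,0],45],[[0,0,0],[0,0,0],45],[[0,0,0],[0,0,0],45]]'

```text
time_s: 14.63
tcp_pos: [0.4384, 0.201, 0.2138]
orientation: [1.502, -2.758, 0.0]
wrist_force: [1.0, -0.2, 0.2]
width: 0.0447
finger_force: 0.0
```

```bash
python3 -c "
from h import *
c=bot.read_camera('wrist'); save(c,'w7')
for k in ['vial_pink','safety_cap','fin_top','waste_jar']:
    for q in bot.spot_in(k,'wrist')[:3]:
        l,t,w,h=q['rect']; print(k,round(q['score'],2),np.round(q['rect']),atz(c,(l+w/2,t+h/2),.033).round(3))
P=proj(c,[[.4776,.0233,.122],[.438,.2,.033]]); print(P)
f=c['frame'].astype(int); m=(f[...,0]>f[...,1]*2)&(f[...,2]>f[...,1]*1.4)&(f[...,0]>80); v,u=np.nonzero(m); print('pink',m.sum(),u.mean() if len(u) else 0,v.mean() if len(v) else 0)
s=bot.sense(); print({k:s[k] for k in ['tcp_pos','orientation','wrist_force','width','time_s']})
d=bot.read_camera('side'); print([(q['score'],q['rect']) for q in bot.spot_in('vial_pink','side')][:2])
big=np.hstack([c['frame'],]); cv2.imwrite('pics/w7.png',big[:,:,::-1])
"
```

```text
safety_cap 0.93 [108. 194. 127. 116.] [0.616 0.18  0.033]
safety_cap 0.59 [274. 134.  83.  88.] [0.435 0.196 0.033]
fin_top 0.92 [109. 196. 122. 115.] [0.619 0.181 0.033]
fin_top 0.81 [275. 138.  84.  85.] [0.435 0.199 0.033]
waste_jar 0.55 [ 57.   0. 220. 145.] [0.498 0.036 0.033]
[[116.01438559  21.86711054]
 [315.12934492 182.46690835]]
pink 0 0 0
{'tcp_pos': array([0.43918799, 0.20005017, 0.21427868]), 'orientation': array([ 1.49836210e+00, -2.76113796e+00,  2.43695829e-04]), 'wrist_force': array([ 0.14624903, -0.32347766, -0.46312865]), 'width': 0.04478429754040883, 'time_s': 14.8833}
[]
```

The vial no longer shows on the worktop in either view, and the cap is where I left it. I'll regrasp the fin.

jog_arm --series '[[[0,0,-35],[0,0,0],45],[[0,0,-40],[0,0,0],45],[[0,0,-40],[0,0,0],45],[[0,0,-35],[0,0,0],45],[[0,0,-17],[0,0,0],45],[[0,0,-5],[0,0,0],45],[[0,0,0],[0,0,0],45],[[0,0,0],[0,0,0],45]]'

```text
time_s: 15.65
tcp_pos: [0.4396, 0.2011, 0.0432]
orientation: [-1.5, 2.759, -0.0]
wrist_force: [1.1, -0.2, 0.7]
width: 0.0448
finger_force: 0.0
```

jog_arm --series '[[[0,0,0],[0,0,0],25],[[0,0,0],[0,0,0],8],[[0,0,0],[0,0,0],8],[[0,0,0],[0,0,0],8],[[0,0,0],[0,0,0],8]]'

```text
time_s: 16.07
tcp_pos: [0.44, 0.2013, 0.0438]
orientation: [-1.499, 2.758, -0.001]
wrist_force: [-0.9, -0.1, 8.2]
width: 0.0122
finger_force: 59.1
```

```bash
python3 -c "
from h import *
c=bot.read_camera('wrist'); d=bot.read_camera('side')
cv2.imwrite('pics/w8.png',c['frame'][:,:,::-1])
s=bot.sense(); print({k:s[k] for k in ['tcp_pos','orientation','wrist_force','moment','width','time_s']})
"
```

```text
{'tcp_pos': array([0.43993451, 0.20136437, 0.04382826]), 'orientation': array([-1.49938350e+00,  2.75772346e+00, -1.06712304e-03]), 'wrist_force': array([-1.4612723 , -0.84524501,  9.09793173]), 'moment': array([-0.132913  ,  0.30061049, -0.08183617]), 'width': 0.012678366393891673, 'time_s': 16.1667}
```

jog_arm --series '[[[0,0,15],[0,0,0],8],[[0,0,35],[0,0,0],8],[[0,0,40],[0,0,0],8],[[0,0,40],[0,0,0],8],[[5,-25,35],[0,0,0],8],[[7,-35,5],[0,0,0],8],[[8,-36,0],[0,0,0],8],[[8,-36,0],[0,0,0],8],[[7,-30,0],[0,0,0],8],[[4,-15,0],[0,0,0],8]]'

```text
time_s: 17.0
tcp_pos: [0.4784, 0.0219, 0.212]
orientation: [-1.497, 2.761, -0.003]
wrist_force: [0.3, -0.0, -0.2]
width: 0.0123
finger_force: 59.1
```

jog_arm --series '[[[0,0,0],[0,0,0],8],[[0,0,0],[0,0,0],8],[[0,0,0],[0,0,0],8],[[0,0,0],[0,0,0],8]]'

```text
time_s: 17.33
tcp_pos: [0.4774, 0.026, 0.2112]
orientation: [-1.502, 2.759, 0.0]
wrist_force: [0.5, 0.6, -0.6]
width: 0.0125
finger_force: 59.1
```

```bash
python3 -c "
from h import *
c=bot.read_camera('wrist'); d=bot.read_camera('side')
print([(q['score'],q['rect']) for q in bot.spot_in('vial_pink','side')][:2],[(q['score'],q['rect']) for q in bot.spot_in('vial_pink','wrist')][:2])
a=c['frame'];b=d['frame']
cv2.imwrite('pics/w9.png',np.hstack([cv2.resize(a,(400,250)),cv2.resize(b[110:310,160:480],(400,250))])[:,:,::-1])
s=bot.sense(); print({k:s[k] for k in ['tcp_pos','orientation','wrist_force','moment','width','time_s']})
"
```

```text
[] []
{'tcp_pos': array([0.47749712, 0.02573596, 0.21110704]), 'orientation': array([-1.50243044e+00,  2.75896082e+00,  3.66393177e-05]), 'wrist_force': array([-1.2005272 , -0.23106431, -1.63738349]), 'moment': array([-0.00827664,  0.00032882,  0.01570055]), 'width': 0.012413044209761418, 'time_s': 17.5333}
```

jog_arm --series '[[[1,-1,-20],[0,0,0],8],[[0,0,-15],[0,0,0],8],[[0,0,-8],[0,0,0],8],[[0,0,-4],[0,0,0],8],[[0,0,-4],[0,0,0],8],[[0,0,0],[0,0,0],8]]'

```text
time_s: 18.03
tcp_pos: [0.4785, 0.0241, 0.1598]
orientation: [1.501, -2.76, -0.0]
wrist_force: [0.1, -0.4, -2.0]
width: 0.0122
finger_force: 59.1
```

jog_arm --series '[[[0,0,-3],[0,0,0],8],[[0,0,-2],[0,0,0],8],[[0,0,0],[0,0,0],8]]'

```text
time_s: 18.28
tcp_pos: [0.4787, 0.024, 0.155]
orientation: [-1.501, 2.76, -0.0]
wrist_force: [0.7, 0.7, -0.9]
width: 0.012
finger_force: 59.1
```

jog_arm --series '[[[0,0,-3],[0,0,0],8],[[0,0,-3],[0,0,0],8],[[0,0,-3],[0,0,0],8],[[0,0,-2],[0,0,0],8],[[0,0,0],[0,0,0],8]]'

```text
time_s: 18.7
tcp_pos: [0.4786, 0.024, 0.1439]
orientation: [1.501, -2.76, 0.0]
wrist_force: [-2.1, 0.1, 6.0]
width: 0.0122
finger_force: 60.0
```

It sits on the seal ring at TCP 0.144 with 6 N, as expected. Press 6.5 mm.

jog_arm --series '[[[0,0,-2],[0,0,0],8],[[0,0,-2],[0,0,0],8],[[0,0,-2],[0,0,0],8],[[0,0,-0.5],[0,0,0],8],[[0,0,0],[0,0,0],8],[[0,0,0],[0,0,0],8]]'

```text
time_s: 19.2
tcp_pos: [0.4787, 0.024, 0.1383]
orientation: [-1.501, 2.76, -0.001]
wrist_force: [-4.9, 0.9, 11.5]
width: 0.0124
finger_force: 60.8
```

jog_arm --series '[[[-0.7,0,-1],[0,0,0],8],[[0,0,0],[0,0,0],8],[[0,0,0],[0,0,0],8]]'

```text
time_s: 19.45
tcp_pos: [0.4786, 0.024, 0.1376]
orientation: [-1.5, 2.759, -0.002]
wrist_force: [-2.1, -0.0, 13.8]
width: 0.0118
finger_force: 61.0
```

jog_arm --series '[[[0,0,0],[0,0,-3],8],[[0,0,0],[0,0,-6],8],[[0,0,0],[0,0,-6],8],[[0,0,0],[0,0,-6],8],[[0,0,0],[0,0,-6],8],[[0,0,0],[0,0,-6],8],[[0,0,0],[0,0,-6],8],[[0,0,0],[0,0,-6],8],[[0,0,0],[0,0,-6],8],[[0,0,0],[0,0,0],8]]'

```text
time_s: 20.28
tcp_pos: [0.4797, 0.0238, 0.138]
orientation: [-0.156, 3.134, -0.001]
wrist_force: [0.2, -0.1, 12.2]
width: 0.0121
finger_force: 60.9
```

```bash
python3 -c "
from h import *
s=bot.sense(); print({k:s[k] for k in ['tcp_pos','orientation','wrist_force','moment','width']}, 2*np.degrees(np.arctan2(s['orientation'][1],s['orientation'][0]))%360)
"
```

```text
{'tcp_pos': array([0.47973977, 0.02380761, 0.13802682]), 'orientation': array([-1.56255557e-01,  3.13375633e+00, -1.12373083e-03]), 'wrist_force': array([ 0.21340028, -0.09234772, 12.21241209]), 'moment': array([-0.06705396, -0.03584753, -0.0246675 ]), 'width': 0.012054415313319702} 185.70904341221342
```

jog_arm --series '[[[0,0,-0.3],[0,0,-5],8],[[0,0,0],[0,0,-4],8],[[0,0,0],[0,0,-1],8],[[0,0,0],[0,0,0],8],[[0,0,0],[0,0,0],8]]'

```text
time_s: 20.7
tcp_pos: [0.4798, 0.0238, 0.1378]
orientation: [0.107, 3.136, -0.001]
wrist_force: [-0.4, -0.6, 12.8]
width: 0.0124
finger_force: 61.0
```

```bash
python3 -c "
from h import *
s=bot.sense(); print({k:s[k] for k in ['tcp_pos','orientation','wrist_force','moment','width']}, 2*np.degrees(np.arctan2(s['orientation'][1],s['orientation'][0]))%360)
c=bot.read_camera('wrist'); save(c,'w10')
f=c['frame']; w0=cv2.imread('pics/w2.png')[:,:,::-1]
def marks(f):
  g=f[180:200,300:332].astype(int).min(2); v,u=np.nonzero(g>120); b=f[146:160,300:335].astype(int); m=(b[...,2]>b[...,0]*1.3); v2,u2=np.nonzero(m)
  return len(u),u.mean()+300,v.mean()+180,len(u2),u2.mean()+300,v2.mean()+146
print(marks(w0),marks(f))
"
```

```text
{'tcp_pos': array([0.47975178, 0.02378908, 0.13776253]), 'orientation': array([ 1.07418583e-01,  3.13571074e+00, -6.36349917e-04]), 'wrist_force': array([-0.43941306, -0.58320756, 12.78901669]), 'moment': array([-0.09412418,  0.0377585 ,  0.16285274]), 'width': 0.012390158642138625} 176.07602478538516
(78, np.float64(315.5), np.float64(190.0), 34, np.float64(315.6470588235294), np.float64(152.3235294117647)) (64, np.float64(314.96875), np.float64(185.90625), 39, np.float64(314.5897435897436), np.float64(152.84615384615384))
```

View pics/w10.png

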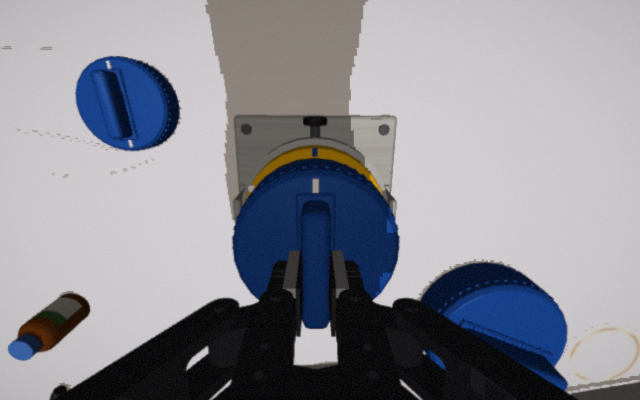

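The cap's white mark (315,186) is in line with the blue bar on the jar shoulder (315,153). The amber vial and decoys haven't moved and no pink vial shows. I'll let the cap spring up.

jog_arm --series '[[[0,0,2],[0,0,0],8],[[0,0,2],[0,0,0],8],[[0,0,2],[0,0,0],8],[[0,0,0.7],[0,0,0],8],[[0,0,0],[0,0,0],8]]'

```text
time_s: 21.17
tcp_pos: [0.4796, 0.0238, 0.1441]
orientation: [0.107, 3.136, -0.0]
wrist_force: [1.6, -0.2, 5.0]
width: 0.0124
finger_force: 60.0
```

jog_arm --series '[[[0,0,0],[0,0,-1],8],[[0,0,0],[0,0,-1],8],[[0,0,0],[0,0,0],8]]'

```text
time_s: 21.42
tcp_pos: [0.4792, 0.0238, 0.1438]
orientation: [0.164, 3.135, -0.0]
wrist_force: [1.1, -0.2, 5.2]
width: 0.0123
finger_force: 60.0
```

```bash
python3 -c "
from h import *
s=bot.sense(); print({k:s[k] for k in ['tcp_pos','orientation','wrist_force','moment','width']}, 2*np.degrees(np.arctan2(s['orientation'][1],s['orientation'][0]))%360)
"
```

```text
{'tcp_pos': array([0.47921653, 0.02382462, 0.14378905]), 'orientation': array([ 1.63829646e-01,  3.13459017e+00, -4.01473133e-04]), 'wrist_force': array([ 1.07676048, -0.21535315,  5.15922491]), 'moment': array([-0.04368026, -0.25276748,  0.06575104]), 'width': 0.012277004115102885} 174.0163059943998
```

jog_arm --series '[[[0,0,0.5],[0,0,2.3],8],[[0,0,0],[0,0,0],8],[[0,0,0],[0,0,2],8],[[0,0,0],[0,0,1],8],[[0,0,0],[0,0,0],8]]'

```text
time_s: 21.83
tcp_pos: [0.4789, 0.0238, 0.1441]
orientation: [0.016, 3.14, -0.0]
wrist_force: [0.4, -0.8, 6.0]
width: 0.0122
finger_force: 60.0
```

```bash
python3 -c "
from h import *
s=bot.sense(); print({k:s[k] for k in ['tcp_pos','orientation','wrist_force','moment','width']}, 2*np.degrees(np.arctan2(s['orientation'][1],s['orientation'][0]))%360)
"
```

```text
{'tcp_pos': array([0.47888708, 0.0238298 , 0.14412397]), 'orientation': array([ 1.58220009e-02,  3.13950825e+00, -4.77587187e-04]), 'wrist_force': array([ 0.39372513, -0.79238524,  5.99768727]), 'moment': array([-0.10836733, -0.13038942, -0.07418073]), 'width': 0.012168028349891093} 179.42250433764224
```

The small test turn leaves doubt about notch play. I'll press again, return to the locked angle, raise fully and let go.

jog_arm --series '[[[0,0,-3],[0,0,0],8],[[0,0,-3.5],[0,0,0],8],[[0,0,0],[0,0,-1.5],8],[[0,0,0],[0,0,-1.6],8],[[0,0,0],[0,0,0],8],[[0,0,0],[0,0,0],8]]'

```text
time_s: 22.33
tcp_pos: [0.4793, 0.0238, 0.1382]
orientation: [0.102, 3.137, -0.001]
wrist_force: [-0.9, -0.5, 12.7]
width: 0.0124
finger_force: 60.9
```

```bash
cat > m.py <<'E'
from h import *
s=bot.sense(); print({k:s[k] for k in ['tcp_pos','wrist_force','moment','width']}, 2*np.degrees(np.arctan2(s['orientation'][1],s['orientation'][0]))%360)
c=bot.read_camera('wrist'); f=c['frame']
g=f[175:200,300:332].astype(int).min(2); v,u=np.nonzero(g>120); b=f[144:162,300:335].astype(int); v2,u2=np.nonzero(b[...,2]>b[...,0]*1.3)
print('cap mark',u.mean()+300,v.mean()+175,'bar',u2.mean()+300,v2.mean()+144)
E
python3 m.py
```

```text
{'tcp_pos': array([0.47926846, 0.02383791, 0.13822646]), 'wrist_force': array([-0.91206814, -0.4631375 , 12.74360014]), 'moment': array([-0.08137044,  0.27085641,  0.14586991]), 'width': 0.012406413763607068} 176.2767093417789
cap mark 315.0 185.5 bar 314.7386363636364 157.5909090909091
```

jog_arm --series '[[[0,0,3],[0,0,0],8],[[0,0,3],[0,0,0],8],[[0,0,1.5],[0,0,0],8],[[0,0,0],[0,0,0],8],[[0,0,0],[0,0,0],8]]'

```text
time_s: 22.8
tcp_pos: [0.4789, 0.0238, 0.1448]
orientation: [0.102, 3.138, -0.0]
wrist_force: [2.3, -0.8, 5.1]
width: 0.0127
finger_force: 60.0
```

```bash
python3 m.py
```

```text
{'tcp_pos': array([0.47893759, 0.02383976, 0.14484448]), 'wrist_force': array([ 2.27714592, -0.79965986,  5.12472174]), 'moment': array([-0.16163993, -0.57734487,  0.00900811]), 'width': 0.012669337178489237} 176.26430064370012
cap mark 315.4698795180723 185.42168674698794 bar 314.9855072463768 156.43478260869566
```

jog_arm --series '[[[0,0,0],[0,0,0],30],[[0,0,0],[0,0,0],45],[[0,0,0],[0,0,0],45],[[0,0,0],[0,0,0],45],[[0,0,0],[0,0,0],45]]'

```text
time_s: 23.27
tcp_pos: [0.4775, 0.0241, 0.1442]
orientation: [-0.102, -3.139, -0.0]
wrist_force: [0.6, -0.1, 0.1]
width: 0.0451
finger_force: 0.0
```

```bash
python3 m.py
```

```text
{'tcp_pos': array([0.47752364, 0.02408855, 0.14415731]), 'wrist_force': array([ 0.6256257 , -0.06905076,  0.11392717]), 'moment': array([ 0.05014538, -0.06121758,  0.00605363]), 'width': 0.045074733947454385} 176.272713502283
cap mark 315.0 189.0 bar 314.5 154.0
```

```bash
python3 -c "
from h import *
c=bot.read_camera('wrist'); save(c,'w11')
for z in (.126,.130,.134): print(z,proj(c,[[.4776-.0375*.998,.0233+.0375*.0645,z],[.4401,.0255,z]]))
"; python3 m.py
```

```text
0.126 [[313.3075892  185.63026445]
 [312.87929755 185.51650478]]
0.13 [[313.26126333 187.49802312]
 [312.82279081 187.3817785 ]]
0.134 [[313.21267951 189.45665647]
 [312.76352965 189.33781629]]
{'tcp_pos': array([0.47772049, 0.02404369, 0.14428843]), 'wrist_force': array([-0.30059418, -0.25209585, -0.82709348]), 'moment': array([0.03170765, 0.08979284, 0.01839734]), 'width': 0.04476738671223201} 176.27013646084725
cap mark 315.0 188.0 bar 314.5 153.5
```

jog_arm --series '[[[0,0,0],[0,0,0],8],[[0,0,0],[0,0,0],8],[[0,0,1.5],[0,0,0],8],[[0,0,0],[0,0,0],8],[[0,0,0],[0,0,2],8],[[0,0,0],[0,0,2],8],[[0,0,0],[0,0,2],8],[[0,0,0],[0,0,0],8]]'

```text
time_s: 24.08
tcp_pos: [0.4779, 0.0234, 0.1458]
orientation: [0.063, -3.141, 0.002]
wrist_force: [0.5, -3.2, -3.1]
width: 0.0123
finger_force: 60.8
```

```bash
python3 m.py
```

```text
{'tcp_pos': array([0.47786037, 0.02341378, 0.14582475]), 'wrist_force': array([ 0.48142557, -3.17537713, -3.13833323]), 'moment': array([-0.87760464, -0.10719359, -0.44496476]), 'width': 0.0122848945249773} 182.30312383645162
cap mark 316.0615384615385 187.64615384615385 bar 323.1818181818182 153.45454545454547
```

It resists: −0.44 N m against the turn and a downward pull with no lift, so the cap is locked in the notches. I'll turn back, let go and retreat.

jog_arm --series '[[[0,0,0],[0,0,-3],8],[[0,0,0],[0,0,-3],8],[[0,0,0],[0,0,0],8],[[0,0,0],[0,0,0],45],[[0,0,0],[0,0,0],45],[[0,0,0],[0,0,0],45],[[0,0,10],[0,0,0],45],[[0,0,25],[0,0,0],45],[[0,0,35],[0,0,0],45],[[0,0,35],[0,0,0],45]]'

```text
time_s: 24.97
tcp_pos: [0.4772, 0.0242, 0.252]
orientation: [-0.101, -3.139, -0.0]
wrist_force: [1.1, -0.0, 0.5]
width: 0.0447
finger_force: 0.0
```

jog_arm --series '[[[-5,-10,30],[0,0,0],45],[[-5,-10,30],[0,0,0],45],[[-5,0,20],[0,0,0],45],[[0,0,0],[0,0,0],45],[[0,0,0],[0,0,0],45]]'

```text
time_s: 25.38
tcp_pos: [0.4635, 0.0039, 0.3319]
orientation: [0.102, 3.137, -0.0]
wrist_force: [0.3, -0.6, -1.0]
width: 0.045
finger_force: 0.0
```

```bash
python3 -c "
from h import *
c=bot.read_camera('wrist'); f=c['frame']; save(c,'w12')
for k in ['safety_cap','vial_pink','vial_amber','vial_grey','carton_needles']:
    for n in ['wrist','side']:
        if n=='side' : bot.read_camera('side')
        print(k,n,[(round(q['score'],2),np.round(q['rect'])) for q in bot.spot_in(k,n)][:3])
bot.read_camera('wrist')
# cap marks: near-white pixels on blue face, each half
P=proj(c,[[.4776,.0233,.134],[.4401,.0255,.134],[.5150,.0209,.134]]); print(P)
for p in P[1:]:
    u0,v0=p.round().astype(int); g=f[v0-7:v0+8,u0-7:u0+8].astype(int)
    m=(g.min(2)>110); v,u=np.nonzero(m); print(m.sum(),u.mean()+u0-7,v.mean()+v0-7)
s=bot.sense(); print(s['tcp_pos'],s['time_s'],s['wrist_force'])
"
```

```text
safety_cap wrist [(0.98, array([294., 146.,  82.,  83.])), (0.96, array([390., 211.,  92.,  85.])), (0.92, array([195.,  89.,  59.,  52.]))]
safety_cap side [(0.88, array([299., 180.,  44.,  38.])), (0.85, array([265., 178.,  32.,  30.])), (0.67, array([239., 252.,  35.,  26.]))]
vial_pink wrist []
vial_pink side []
vial_amber wrist [(0.67, array([153., 232.,  32.,  35.]))]
vial_amber side [(0.71, array([340., 253.,  18.,  37.]))]
vial_grey wrist [(0.67, array([ 38., 192.,  42.,  23.]))]
vial_grey side [(0.71, array([255., 202.,  55.,  47.])), (0.61, array([325., 308.,  16.,  30.]))]
carton_needles wrist [(0.98, array([304., 281.,  67.,  48.]))]
carton_needles side [(0.96, array([346., 208.,  35.,  32.])), (0.55, array([257., 204.,  56.,  47.]))]
[[333.23894158 190.7309063 ]
 [333.67276446 156.92523251]
 [332.6620975  222.31702937]]
2 335.0 156.5
46 333.04347826086956 227.67391304347825
[0.46294037 0.00401039 0.33096114] 26.2333 [ 0.09792335 -0.01920465  0.07776978]
```

The cap is back on the jar and locked. No vial_pink shows outside the jar, the other items haven't moved, and the arm is clear.

```bash
python3 -c "
from h import *
print(bot.close_job())"
```

```text
the job is handed in; nothing more can be done
None
```

The job is handed in at about 26 s: the spent vial went into the jar, and the cap is refitted, pressed, turned and locked (it resisted a 6° test turn). No camera saw the vial inside, but none finds it on the worktop either. The other vials and the carton were not moved.

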